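# Screw the cap on the sample jar and put the jar in the tray

### The arm

A 6-joint arm with a two-finger parallel gripper is mounted at the origin on a cart in front of the work surface, level with it; the furniture and walls round the work are solid. World frame = base frame: x ahead of the robot, y to its left, z up, the work surface at z = 0. Lengths are in m, angles in degrees, forces in N, time in s.
With the tool pointing down it reaches from about 0.15 to 0.775 m from the base axis. Payload 6.1 kg.
Tool frame: the origin (TCP) lies midway between the tips of the shut fingers; the grasp point (between the pads) lies 19 mm behind it; z points along the fingers, y is the line along which they close (so a half turn about z gives the same grasp; the last joint's range is limited). The gripper opens to 85 mm and grips with 20 to 120 N. Pads are 22 mm wide; open, the fingers measure 114 mm over their backs; the gripper's body (76 mm by 85 mm) begins 54 mm behind the grasp point. The pads swing forward as they close: fully open they stand 13 mm farther back than shut.
Start: joints at [77.235, 7.208, -2.269, 80.523, 0, 90], TCP at [0.116, 0.512, 0.231] pointing down, gripper open.
Joint ranges: [-155.77, 155.77], [-54.66, 111.73], [-72.52, 77.12], [-102.08, 115.82], [-83.92, 84.16], [-180, 180]. Speed limits (degrees/s): [136.94, 136.94, 172.46, 180, 180, 180].

### API

Orientations are given as a 3x3 rotation matrix whose columns are the frame's x, y, z axes.
In Python, from cell import bot gives the robot as it stands.
- The arm moves only by the shell command python3 inch.py 'ROWS'. ROWS is a JSON object with one list for each field, all of the same length, 1 to 10, a row being the entries at one place: tx, ty, tz (the shift in mm), drx, dry, drz (a rotation vector in units of 5 degrees), finger_gap (the finger opening in m); each row is the pose to reach, as a shift and turn from the pose commanded when the command began, along the tool's axes at that moment; what a row does not reach only later rows make up. A row lasts 1/10 s, in which the tool goes at most 0.05 m and 8.59 degrees, less where a joint would pass 70% of its speed; a pose out of reach is approached as far as the arm can. The fingers move at their own pace and stop on an object; the grip force is fixed at half the most. Time passes only in rows, so rows that do not move let the fingers close. It prints the time, the measured TCP pose, the force, the opening and the grip force at its end. Input that does not fit is refused with a message, and nothing moves.
- bot.observe(): the state, without advancing time (a new reading comes with each control period).
- bot.read_camera(name): name is "scene" or "top" or "wrist"; returns a dict with "img" (384x512x3 uint8, blue, green, red), "fx", "fy", "cx", "cy" (pixels), "distortion" ([k1, k2, p1, p2, k3] as OpenCV has them; the pictures are not rectified), "position" and "orientation" of the camera in the world. Camera axes: x right, y down, z forward; pixel columns grow to the right and rows downward; lengths in m; the calibration is good to about 2 mm. A picture is of the moment at which its call begins. There is no depth.
- bot.close_job(): hands the job in; it is judged then, once.
The state is a dict: "time": time; "qpos": joint angles; "joint_velocities": joint speeds; "tau": joint torques, N m; "eef_pos": TCP position; "ee_rot": TCP orientation; "force": force on the tool from outside, world axes, zero at the start; "moment": the same for the moment, N m; "gripper_width": finger opening in m; "finger_force": force on a finger pad.
Only numpy, scipy, OpenCV 4.12 (cv2) and the standard library are available. Lean on these libraries where they do the work, as an engineer would, in place of code of your own. Each camera call takes 0.05 s, during which the arm holds its last target. There are 200 camera calls.

### The job

Close the open sample jar while its holder keeps it from turning: set the loose cap squarely on the neck, turn it backwards (anticlockwise from above) until you feel its thread drop into place, then screw it down clockwise until it is fully home on the jar's shoulder. Then lift the closed jar out of the holder, set it gently upright on the floor of the tray and let go, without knocking over or shifting the other things on the bench.

Things in the scene. Friction and masses are not known exactly. Their poses are not given: they have to be found in the camera images.
- cap: Loose round aluminium screw cap with a finely ribbed side, 58 mm across, 34 mm high, 60 g, standing on the bench with its open side down. Hollow: bore 51 mm, 30 mm deep. Origin: centre of its lower rim; z up along its axis. Its grip is the ribbed side.
- cap_lugs (a point): Point on the cap's axis, 3 mm above its lower rim: the level of the undersides of four lugs inside it, 90 degrees apart, 4 mm high, 5 mm wide, with a 43 mm free circle between them. The lugs cannot be seen from outside and their angle to the jar's thread is not marked: it must be found by turning.
- jar: White plastic sample jar standing loose in the holder: square body 64 x 64 mm, 56 mm high, its flat top being the shoulder; round neck above, 40 mm across, tapering to 32 mm at the mouth, 83 mm above the underside. About 0.25 kg (0.17 to 0.33). Origin: centre of its underside; z up. Cap fully home: the cap's origin is 56 mm above the jar's, its rim on the shoulder.
- jar_thread (a point): On the jar axis 71 mm above its underside, level with the flat tops of the thread: four ridges round the neck, 48 mm across, 90 degrees apart, 1.5 mm of play in the cap. A cap set on anyhow usually rests on these tops, its origin 68 mm above the jar's (73 mm if its lugs stand on the stops between the ridges). The stops, 5 mm higher than the tops, block it if it is turned clockwise there.
- jar_gap (a point): Point on the jar's axis 62 mm above its underside, level with the floor of the four gaps between ridges. Turned anticlockwise from the tops by up to 85 degrees the lugs meet the gaps (16 degrees of room for a lug); the cap, let down or lightly pressed, drops 9 mm, its origin then 59 mm above the jar's. By chance it may drop there when set on. Further anticlockwise turning is stopped.
- jar_shoulder (a point): Point on the jar's axis 56 mm above its underside, level with the shoulder. From the gaps, turning the cap clockwise 57 to 73 degrees leads its lugs under the ridges and down 3 mm evenly to a firm stop, where its rim rests on the shoulder (fully home). The jar can then be lifted by the cap, with about 1 mm of play.
- holder: Fixed steel holder: plate 115 x 115 x 8 mm with a square pocket, 67 x 67 mm inside, walls 7 mm thick and reaching 28 mm above the bench, pocket floor at 8 mm. It keeps the jar from turning; the jar has 1.5 mm of play on each side and lifts straight out. Origin: centre of the underside on the bench; x and y along the pocket's sides.
- tray: Fixed open aluminium tray, 150 mm along its x, 160 mm along its y, 20 mm high, walls 4 mm, floor 4 mm above the bench, empty. Origin: centre of the underside on the bench.
- wax_jar: Bystander: glass jar with a gold lid, 63 mm across, 72 mm high, behind the work. Origin: centre of the underside.
- dropper_bottle: Bystander: small amber bottle with a black dropper, 34 mm across, 98 mm high, behind the work. Origin: centre of the underside.
- ointment_tube: Bystander: white tube lying on the bench, 120 mm long, 32 mm wide, 25 mm high, behind the work. Origin: centre of the underside.

How it is judged (in metres and radians):
On the way, in this order (a step that is already met when the one before it is completed fails the run):
1. the cap's thread has dropped into place on the neck (level, at most 4.5 mm above home), the jar still in the holder (x of cap in the frame of jar between -0.003 and 0.003 m and y of cap in the frame of jar between -0.003 and 0.003 m and angle between the z axis of cap and the z axis of jar, either way round below 0.08 rad and z of jar in the frame of holder below 0.014 m and horizontal distance between jar and holder below 0.006 m and z of cap in the frame of jar below 0.0605 m), for 0.1 s.
2. the cap is screwed down to within 1.3 mm of home, the jar still in the holder (x of cap in the frame of jar between -0.003 and 0.003 m and y of cap in the frame of jar between -0.003 and 0.003 m and angle between the z axis of cap and the z axis of jar, either way round below 0.08 rad and z of cap in the frame of jar below 0.0573 m and angle between cap's own z axis and vertical below 1 rad and z of jar in the frame of holder below 0.014 m and horizontal distance between jar and holder below 0.006 m), for 0.2 s.
3. the jar is lifted clear of the holder, with the cap still screwed on (x of cap in the frame of jar between -0.003 and 0.003 m and y of cap in the frame of jar between -0.003 and 0.003 m and angle between the z axis of cap and the z axis of jar, either way round below 0.08 rad and z of cap in the frame of jar below 0.0586 m and z of jar in the frame of holder above 0.03 m), for 0.1 s.
At the end, for the whole second after the job is handed in: The jar stands upright (within 0.08 rad) and at rest flat on the floor of the tray, its centre within 45 mm (tray x) and 50 mm (tray y) of the tray's centre, with the cap level on it and screwed down to within 1.3 mm of home; the gripper has let go (x of cap in the frame of jar between -0.003 and 0.003 m and y of cap in the frame of jar between -0.003 and 0.003 m and angle between the z axis of cap and the z axis of jar, either way round below 0.08 rad and z of cap in the frame of jar below 0.0573 m and angle between cap's own z axis and vertical below 1 rad and x of jar in the frame of tray between -0.045 and 0.045 m and y of jar in the frame of tray between -0.05 and 0.05 m and z of jar in the frame of tray below 0.009 m and angle between jar's own z axis and vertical below 0.08 rad and linear speed of jar below 0.02 m/s and angular speed of jar below 0.1 rad/s and linear speed of cap below 0.03 m/s); the robot touches nothing.
It fails at once if a bystander is shifted by more than 25 mm (distance of any of wax_jar, dropper_bottle, ointment_tube from where it was at the start of the episode above 0.025 m).
It fails at once if the jar is tipped by more than 0.35 rad (angle between jar's own z axis and vertical above 0.35 rad).
It fails at once if the jar is dropped (it falls faster than 0.45 m/s without the gripper holding it or its cap) (linear speed of jar above 0.45 m/s and contact force between the fingers and anything else below 0.1 N).
It also fails if it takes over 58 s, if anything falls off the work surface, if the arm or the gripper's body presses on something with over 40 N, if the wrist force passes 120 N, or if a joint passes its speed limit or range.

## Working session

There is one attempt and no reset: what is moved stays moved. The work goes in short steps, Python scripts to look and compute and a shell command to move; the robot and the scene stay as the last step left them, time stands still between calls to the robot, and variables do not carry over. Pictures are saved under pics/ and viewed, at most 10 in all, crops included, and the job is handed in when it is done.

```bash
mkdir -p pics; ls; python3 - <<'E'
from cell import bot
import cv2,numpy as np
s=bot.observe();print(s)
for n in("top","scene"):
    c=bot.read_camera(n);cv2.imwrite(f"pics/{n}0.png",c["img"]);np.save(f"pics/{n}0.npy",c,allow_pickle=True)
    print({k:v for k,v in c.items() if k!="img"})
E
```

```text
cell.py
inch.py
pics
{'time': 0.0, 'qpos': array([ 7.72348405e+01,  7.24153298e+00, -2.32604422e+00,  8.05218411e+01,
        1.33016918e-03,  8.99992287e+01]), 'joint_velocities': array([ 0.03133389,  0.01593143, -0.06434317,  0.03146219, -0.01297298,
        0.03708586]), 'tau': array([-2.09457758e-04, -4.35909998e+01,  3.52925849e+01,  1.72889954e-02,
        1.24863291e-04,  2.33427123e-06]), 'eef_pos': array([0.11590879, 0.51164531, 0.23052892]), 'ee_rot': array([[-9.75286860e-01,  2.20942089e-01, -3.67474646e-04],
       [ 2.20942393e-01,  9.75285680e-01, -1.51694026e-03],
       [ 2.32368117e-05, -1.56064263e-03, -9.99998782e-01]]), 'force': array([-0.40429458, -0.17300807,  0.42157434]), 'moment': array([0.04483792, 0.00067131, 0.01389767]), 'finger_force': 0.0, 'gripper_width': 0.08524703349028996}
{'fx': 425.98582052958943, 'fy': 425.98582052958943, 'cx': 259.1781563234721, 'cy': 179.09203424030312, 'distortion': array([-0.12448094,  0.        ,  0.        ,  0.        ,  0.        ]), 'position': array([ 0.47194454, -0.06777145,  1.1943943 ]), 'orientation': array([[ 0.00994675, -0.99120369,  0.13197085],
       [-0.99992982, -0.01070889, -0.00506651],
       [ 0.0064352 , -0.13191119, -0.99124065]])}
{'fx': 377.49074878749377, 'fy': 377.49074878749377, 'cx': 254.23045563908514, 'cy': 196.83178694825222, 'distortion': array([-0.02466834,  0.        ,  0.        ,  0.        ,  0.        ]), 'position': array([ 0.06821977, -0.71340609,  0.4571059 ]), 'orientation': array([[ 0.7628988 , -0.26294071,  0.59063322],
       [-0.64651468, -0.31316412,  0.69566299],
       [ 0.00204701, -0.91257351, -0.40890756]])}
```

View pics/top0.png

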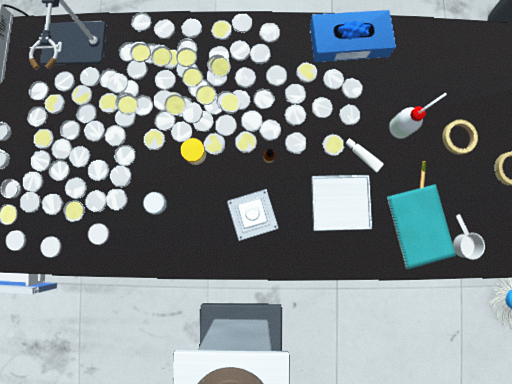

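View pics/scene0.png

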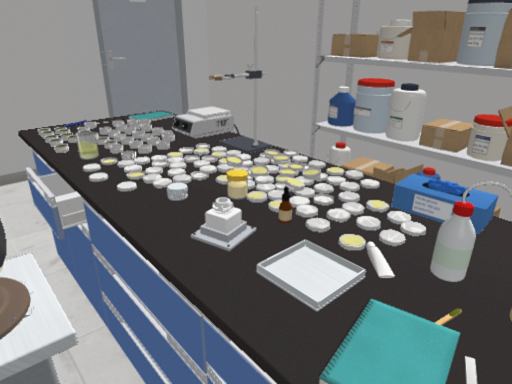

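The top view shows the holder with jar at about (251,214), the tray at (342,203) and a likely cap at (154,203). In the scene view these are the jar neck (223,205), tray (310,270) and ribbed cap (177,191). The bystanders sit behind them: wax (193,151), dropper (269,155), tube (364,155).

```bash
cat > h.py <<'E'
import cv2,numpy as np
from cell import bot
def ray(c,uv,z):
    K=np.array([[c["fx"],0,c["cx"]],[0,c["fy"],c["cy"]],[0,0,1]])
    p=cv2.undistortPoints(np.array(uv,float).reshape(-1,1,2),K,c["distortion"]).reshape(-1,2)
    d=np.c_[p,np.ones(len(p))]@c["orientation"].T
    o=c["position"]; return o+d*((z-o[2])/d[:,2])[:,None]
def goto(xyz):  # tool-axes shift to a world point
    s=bot.observe(); return s["ee_rot"].T@(np.array(xyz)-s["eef_pos"])
E
python3 - <<'E'
from h import *
t=np.load("pics/top0.npy",allow_pickle=True).item()
s=np.load("pics/scene0.npy",allow_pickle=True).item()
g=cv2.cvtColor(t["img"],cv2.COLOR_BGR2GRAY)
def cont(x0,y0,x1,y1,th):
    m=np.zeros_like(g);m[y0:y1,x0:x1]=(g[y0:y1,x0:x1]>th)*255
    cs,_=cv2.findContours(m,cv2.RETR_EXTERNAL,cv2.CHAIN_APPROX_NONE)
    return max(cs,key=cv2.contourArea)
c=cont(135,183,175,222,100);(u,v),r=cv2.minEnclosingCircle(c);print("cap",u,v,r,ray(t,[(u,v),(u+r,v)],.034))
for nm,b,z,th in(("holder",(222,182,285,245),.008,70),("tray",(305,168,380,238),.02,70)):
    c=cont(*b,th);R=cv2.minAreaRect(c);P=ray(t,cv2.boxPoints(R),z)
    print(nm,R,P.mean(0),[np.linalg.norm(P[i]-P[i-1]) for i in range(4)],np.degrees(np.arctan2(*(P[1]-P[0])[[1,0]])))
a=cv2.resize(t["img"][175:245,125:295],None,fx=4,fy=4,interpolation=cv2.INTER_CUBIC)
b=cv2.resize(s["img"][170:250,150:320],None,fx=4,fy=4,interpolation=cv2.INTER_CUBIC)
cv2.imwrite("pics/c1.png",np.vstack([a,b]))
E
```

```text
cap 154.24026489257812 202.77272033691406 11.57729434967041 [[0.55773712 0.21374576 0.034     ]
 [0.55817908 0.18159237 0.034     ]]
holder ((252.16831970214844, 214.3235626220703), (42.42481231689453, 42.584205627441406), 73.0091781616211) [ 0.53110718 -0.05531583  0.008     ] [np.float64(0.11785489487520912), np.float64(0.11909128973510076), np.float64(0.1182630706043349), np.float64(0.11784445756164165)] -72.30324712357913
tray ((341.48748779296875, 202.0738983154297), (55.505409240722656, 59.82706832885742), 88.31531524658203) [ 0.56687996 -0.30374608  0.02      ] [np.float64(0.15407754117783895), np.float64(0.1696612389934773), np.float64(0.1554232209637268), np.float64(0.16706665878169527)] -87.6626936646261
```

View pics/c1.png

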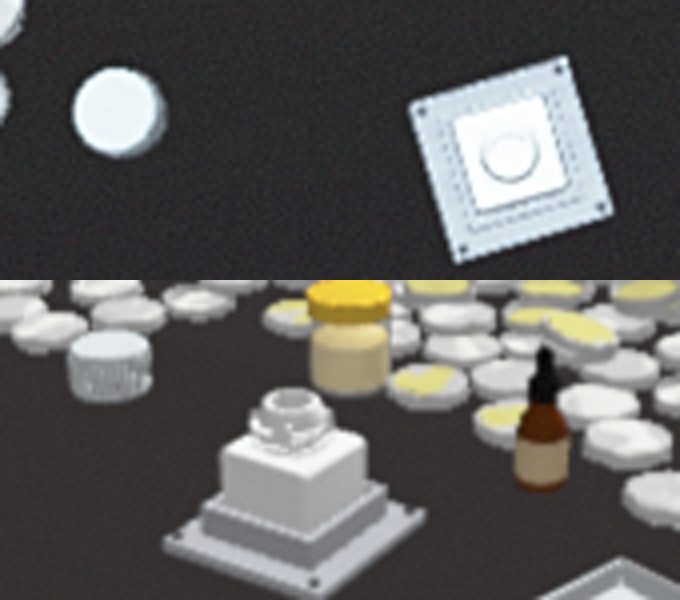

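```bash
python3 - <<'E'
from h import *
from scipy.spatial.transform import Rotation as R
t=np.load("pics/top0.npy",allow_pickle=True).item()
g=cv2.cvtColor(t["img"],cv2.COLOR_BGR2GRAY)
def cen(b,th):
    x0,y0,x1,y1=b;m=np.zeros_like(g);m[y0:y1,x0:x1]=(g[y0:y1,x0:x1]>th)*255
    M=cv2.moments(m,True);return M["m10"]/M["m00"],M["m01"]/M["m00"],M["m00"]
for th in(190,215,230):
    a=cen((140,187,175,222),th);b=cen((235,195,268,232),th);print(th,a,ray(t,[a[:2]],.034),b,ray(t,[b[:2]],.064))
s=bot.observe();W=np.array([[-1,0,0],[0,1,0],[0,0,-1.]]).T
print(R.from_matrix(s["ee_rot"].T@W).as_rotvec(degrees=True),goto([.56,.215,.2]))
E
```

```text
190 (153.34556574923548, 202.0886850152905, 327.0) [[0.55958432 0.21631109 0.034     ]] (251.22479928635147, 212.93666369313112, 1121.0) [[ 0.531709   -0.05336675  0.064     ]]
215 (153.36774193548388, 202.1225806451613, 310.0) [[0.5594919  0.21624564 0.034     ]] (251.32343234323432, 212.17161716171617, 909.0) [[ 0.53373972 -0.05360382  0.064     ]]
230 (153.2, 201.98983050847457, 295.0) [[0.55985072 0.21672731 0.034     ]] (251.90522243713733, 212.50096711798838, 517.0) [[ 0.53288302 -0.05515666  0.064     ]]
[-8.42098914e-02 -1.02022673e-02 -1.27671339e+01] [-0.49866011 -0.19113235  0.03087038]
```

Careful with the scale: shifts go in mm and turns go in units of 5 degrees. That gives: -0.499 m is -499, -0.25 m is -250, -12.77 degrees is -2.554.

```bash
python3 inch.py '{"tx": [-250,-250,-250,-250,-250,-499,-499,-499,-499,-499],"ty": [-95,-95,-95,-95,-95,-191,-191,-191,-191,-191],"tz": [0,0,0,0,0,31,31,31,31,31],"drx": [0,0,0,0,0,0,0,0,0,0],"dry": [0,0,0,0,0,0,0,0,0,0],"drz": [-1.2,-1.2,-1.2,-1.2,-1.2,-2.554,-2.554,-2.554,-2.554,-2.554],"finger_gap": [0.085,0.085,0.085,0.085,0.085,0.085,0.085,0.085,0.085,0.085]}'; python3 inch.py '{"tx": [0,0],"ty": [0,0],"tz": [0,0],"drx": [0,0],"dry": [0,0],"drz": [0,0],"finger_gap": [0.085,0.085]}'; python3 - <<'E'
from h import *
s=bot.observe();print(s["qpos"],s["eef_pos"],s["ee_rot"])
c=bot.read_camera("wrist");cv2.imwrite("pics/w1.png",c["img"]);np.save("pics/w1.npy",c,allow_pickle=True)
print({k:v for k,v in c.items() if k!="img"})
E
```

```text
time: 1.1
eef_pos: [0.5321, 0.2338, 0.2036]
ee_rot: [[-1.0, 0.0, -0.0], [0.0, 1.0, -0.0], [0.0, -0.0, -1.0]]
force: [0.9, 0.7, 0.2]
gripper_width: 0.0849
finger_force: 0.0
time: 1.3
eef_pos: [0.5312, 0.2342, 0.2031]
ee_rot: [[-1.0, 0.002, -0.002], [0.002, 1.0, -0.001], [0.002, -0.001, -1.0]]
force: [-0.0, 0.6, 0.1]
gripper_width: 0.0853
finger_force: 0.0
[2.37895682e+01 1.34305798e+01 1.71585361e+00 7.84103313e+01
 1.41905548e-02 2.39320157e+01] [0.53118937 0.23424689 0.20306742] [[-9.99994712e-01  2.48575600e-03 -2.09711467e-03]
 [ 2.48713205e-03  9.99996693e-01 -6.53811844e-04]
 [ 2.09548252e-03 -6.59024188e-04 -9.99997587e-01]]
{'fx': 337.21724654266535, 'fy': 337.21724654266535, 'cx': 251.42808316235428, 'cy': 190.17935094121063, 'distortion': array([-0.10019656,  0.        ,  0.        ,  0.        ,  0.        ]), 'position': array([0.46579584, 0.23479741, 0.34504484]), 'orientation': array([[ 0.00161138,  0.96511607,  0.26181743],
       [ 0.99999675, -0.00103747, -0.00233022],
       [-0.00197731,  0.26182033, -0.96511461]])}
```

View pics/w1.png

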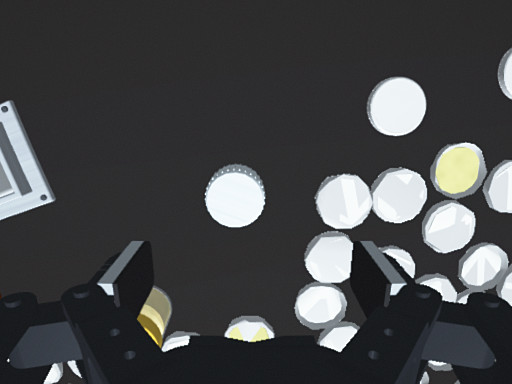

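The cap's top face is at about (235,199), with its ribs visible above it. The fingertips are at the bottom, around rows 240–300, and the holder is at the left edge.

```bash
cat >> h.py <<'E'
def disc(c,box,z,th):
    x0,y0,x1,y1=box;g=cv2.cvtColor(c["img"],cv2.COLOR_BGR2GRAY);m=np.zeros_like(g);m[y0:y1,x0:x1]=(g[y0:y1,x0:x1]>th)*255
    k=max(cv2.findContours(m,cv2.RETR_EXTERNAL,cv2.CHAIN_APPROX_NONE)[0],key=cv2.contourArea)
    P=ray(c,k,z)[:,:2].astype(np.float32);e=cv2.fitEllipse(P*1000)
    return np.array(e[0])/1000,e[1]
E
python3 - <<'E'
from h import *
c=np.load("pics/w1.npy",allow_pickle=True).item()
for th in(150,190,220):print(disc(c,(190,150,285,240),.034,th))
print(goto([.5596,.2163,.10]))
E
```

```text
(array([0.55919836, 0.21786655]), (55.6937370300293, 57.00258255004883))
(array([0.5599129, 0.2178611]), (53.899139404296875, 56.13603973388672))
(array([0.56022443, 0.21787155]), (53.51422119140625, 54.78314971923828))
[-0.02925937 -0.0187005   0.10356237]
```

Converted, 0.1 m is 100, -0.0285 m is -28.5.

```bash
python3 inch.py '{"tx": [-28.5,-28.5,-28.5,-28.5,-28.5,-28.5],"ty": [-16.8,-16.8,-16.8,-16.8,-16.8,-16.8],"tz": [100,100,100,100,100,100],"drx": [0,0,0,0,0,0],"dry": [0,0,0,0,0,0],"drz": [0,0,0,0,0,0],"finger_gap": [0.085,0.085,0.085,0.085,0.085,0.085]}'; python3 - <<'E'
from h import *
s=bot.observe();print(s["eef_pos"],goto([.5597,.2175,.006]))
E
```

```text
time: 1.95
eef_pos: [0.56, 0.2198, 0.1072]
ee_rot: [[-1.0, -0.001, 0.004], [-0.001, 1.0, 0.002], [-0.004, 0.002, -1.0]]
force: [-0.1, 0.0, 0.5]
gripper_width: 0.085
finger_force: 0.0
[0.56000238 0.21984412 0.10718602] [ 0.0006974  -0.00251544  0.10117996]
```

Converted, 0.101 m is 101, 0.08 m is 80.

```bash
python3 inch.py '{"tx": [0,0,0,0,0],"ty": [-1.5,-1.5,-1.5,-1.5,-1.5],"tz": [50,80,101,101,101],"drx": [0,0,0,0,0],"dry": [0,0,0,0,0],"drz": [0,0,0,0,0],"finger_gap": [0.085,0.085,0.085,0.085,0.085]}'
```

```text
time: 2.45
eef_pos: [0.56, 0.2177, 0.005]
ee_rot: [[-1.0, -0.001, 0.002], [-0.001, 1.0, 0.001], [-0.002, 0.001, -1.0]]
force: [0.0, -0.3, 0.7]
gripper_width: 0.0852
finger_force: 0.0
```

Close on the cap, then lift.

```bash
python3 inch.py '{"tx": [0,0,0,0,0,0],"ty": [0,0,0,0,0,0],"tz": [0,0,0,0,0,0],"drx": [0,0,0,0,0,0],"dry": [0,0,0,0,0,0],"drz": [0,0,0,0,0,0],"finger_gap": [0.05,0.05,0.05,0.05,0.05,0.05]}';python3 inch.py '{"tx": [0,0,0,0,0],"ty": [0,0,0,0,0],"tz": [-30,-70,-110,-150,-150],"drx": [0,0,0,0,0],"dry": [0,0,0,0,0],"drz": [0,0,0,0,0],"finger_gap": [0.05,0.05,0.05,0.05,0.05]}'; python3 - <<'E'
from h import *
c=bot.read_camera("wrist");cv2.imwrite("pics/w2.png",c["img"][150:384]);np.save("pics/w2.npy",c,allow_pickle=True)
s=bot.observe();print(s["eef_pos"],s["finger_force"],goto([.47,-.054,.17]))
E
```

```text
time: 3.05
eef_pos: [0.5607, 0.2177, 0.0056]
ee_rot: [[-1.0, -0.0, 0.004], [-0.0, 1.0, 0.002], [-0.004, 0.002, -1.0]]
force: [-0.5, 0.2, 6.7]
gripper_width: 0.0569
finger_force: 64.4
time: 3.55
eef_pos: [0.5622, 0.2182, 0.1607]
ee_rot: [[-1.0, -0.0, 0.011], [-0.0, 1.0, 0.004], [-0.011, 0.004, -1.0]]
force: [1.7, -0.4, 0.1]
gripper_width: 0.0566
finger_force: 64.0
[0.56121635 0.21786965 0.15758143] 64.04225868405774 [ 0.09113502 -0.27182885 -0.0138287 ]
```

View pics/w2.png

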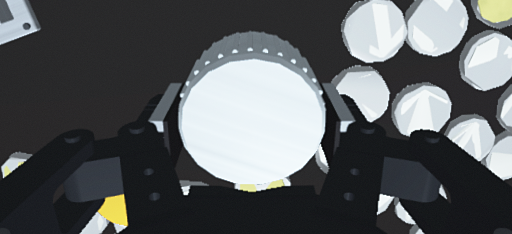

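The cap is squarely between the pads, with its top disc centred at about (253,270) in the full image.

Converted, -0.01 m is -10, -0.272 m is -272.

```bash
python3 inch.py '{"tx": [-40,-40,-40,-40,-40,-40,-40,-40,-40],"ty": [-272,-272,-272,-272,-272,-272,-272,-272,-272],"tz": [-10,-10,-10,-10,-10,-10,-10,-10,-10],"drx": [0,0,0,0,0,0,0,0,0],"dry": [0,0,0,0,0,0,0,0,0],"drz": [0,0,0,0,0,0,0,0,0],"finger_gap": [0.05,0.05,0.05,0.05,0.05,0.05,0.05,0.05,0.05]}'; python3 - <<'E'
from h import *
s=bot.observe();c=bot.read_camera("wrist");cv2.imwrite("pics/w3.png",c["img"]);np.save("pics/w3.npy",c,allow_pickle=True)
print(s["eef_pos"],s["ee_rot"][:,2],s["force"],s["qpos"])
np.save("pics/w3s.npy",s,allow_pickle=True)
for th in(190,215,230):print(disc(c,(170,190,340,345),s["eef_pos"][2]+.0285,th))
E
```

```text
time: 4.5
eef_pos: [0.5988, -0.054, 0.1626]
ee_rot: [[-1.0, -0.001, -0.001], [-0.001, 1.0, 0.0], [0.001, 0.0, -1.0]]
force: [-0.4, 0.6, -0.9]
gripper_width: 0.0565
finger_force: 64.1
[ 0.59884729 -0.05401456  0.16262337] [-1.03543658e-03  4.20355675e-04 -9.99999376e-01] [-0.37919729  0.55426158 -0.86694052] [-5.16315658e+00  1.59485409e+01 -9.26794110e-02  7.40200326e+01
  1.86479939e-02 -5.21913018e+00]
(array([ 0.59971112, -0.05535077]), (51.059715270996094, 62.52158737182617))
(array([ 0.59986456, -0.05556224]), (51.05616760253906, 62.686161041259766))
(array([ 0.59860944, -0.05399364]), (52.422115325927734, 55.039581298828125))
```

View pics/w3.png

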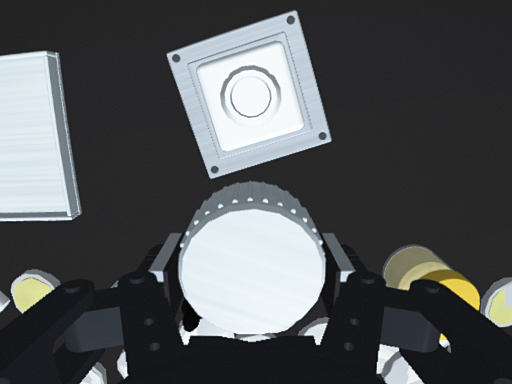

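The view shows the holder with jar: mouth at about (250,97), white shoulder square around it, and the held cap's top at (252,271).

```bash
python3 - <<'E'
from h import *
c=np.load("pics/w3.npy",allow_pickle=True).item();g=cv2.cvtColor(c["img"],cv2.COLOR_BGR2GRAY)
print(c["position"]);print(g[97,195:310:2]);print(g[30:165:2,250])
for th in(225,235,245):
    m=np.zeros_like(g);m[30:165,185:315]=(g[30:165,185:315]>th)*255
    k=max(cv2.findContours(m,cv2.RETR_EXTERNAL,cv2.CHAIN_APPROX_NONE)[0],key=cv2.contourArea)
    R=cv2.minAreaRect(k);P=ray(c,cv2.boxPoints(R),.064);print(th,R,P.mean(0),np.linalg.norm(P[1]-P[0]),np.linalg.norm(P[2]-P[1]))
ce=cv2.HoughCircles(cv2.GaussianBlur(g[50:145,200:300],(3,3),0),cv2.HOUGH_GRADIENT,1,1,param1=60,param2=14,minRadius=14,maxRadius=34)
for u,v,r in ce[0][:6]:print(u+200,v+50,r,ray(c,[(u+200,v+50)],.091)[0],ray(c,[(u+200,v+50)],.079)[0])
E
```

```text
[ 0.53331097 -0.05385238  0.30453223]
[205 191 195 207 190 228 242 247 248 248 249 249 255 146 152 249 250 255
 152 252 249 249 249 249 249 249 249 249 249 249 249 249 249 249 249 249
 250 233 209 251 249 212 191 230 250 249 249 248 248 241 232 178 205 205
 168 205 203 205]
[204 205 210 205 207 213 145 204 209 151 169 222 247 248 249 249 250 247
 133 133 251 250 249 241 249 249 249 249 249 249 249 249 249 249 249 249
 249 249 249 249 249 249 252 154 255 249 249 250 248 248 248 249 249 249
 250 253 255 225 204 212 197 207 205 199 196 199 200 207]
225 ((251.1467742919922, 97.65596771240234), (88.31158447265625, 88.40737915039062), 73.3007583618164) [ 0.53296942 -0.05426989  0.064     ] 0.05985610899017944 0.05983022959977501
235 ((250.82113647460938, 97.90367126464844), (87.25798034667969, 86.49171447753906), 73.3007583618164) [ 0.53312678 -0.0544924   0.064     ] 0.05857991816972157 0.05912703136275815
245 ((250.60604858398438, 98.35975646972656), (86.42362976074219, 82.95586395263672), 73.5707015991211) [ 0.53343138 -0.05462877  0.064     ] 0.05620491206379976 0.058593122122124724
251.5 97.5 19.6 [ 0.53241151 -0.05400171  0.091     ] [ 0.53236096 -0.0540101   0.079     ]
252.5 92.5 22.4 [ 0.52940796 -0.0533941   0.091     ] [ 0.52918862 -0.05336835  0.079     ]
245.5 100.5 24.5 [ 0.53422525 -0.05769507  0.091     ] [ 0.53427663 -0.05791102  0.079     ]
251.5 95.5 19.3 [ 0.53120874 -0.05400393  0.091     ] [ 0.5310906  -0.05401245  0.079     ]
249.5 96.5 18.8 [ 0.53181184 -0.05523205  0.091     ] [ 0.5317276  -0.05530959  0.079     ]
250.5 91.5 22.1 [ 0.52881148 -0.05462116  0.091     ] [ 0.52855862 -0.05466436  0.079     ]
```

```bash
python3 inch.py '{"tx": [66.2,66.2,66.2,66.2,66.2,66.2],"ty": [-0.3,-0.3,-0.3,-0.3,-0.3,-0.3],"tz": [0,0,50,50,50,50],"drx": [0,0,0,0,0,0],"dry": [0,0,0,0,0,0],"drz": [0,0,0,0,0,0],"finger_gap": [0.05,0.05,0.05,0.05,0.05,0.05]}'; python3 - <<'E'
from h import *
print(bot.observe()["force"],goto([.5327,-.0543,.088]))
E
```

```text
time: 5.15
eef_pos: [0.5346, -0.0548, 0.1153]
ee_rot: [[-1.0, -0.001, 0.003], [-0.001, 1.0, -0.0], [-0.003, -0.0, -1.0]]
force: [0.2, -0.7, -0.6]
gripper_width: 0.0567
finger_force: 64.3
[ 0.23619281 -0.65031062 -0.61286894] [0.00199882 0.00049166 0.02728848]
```

```bash
python3 inch.py '{"tx": [0.5,0.5,0.5,0.5,0.5],"ty": [0.5,0.5,0.5,0.5,0.5],"tz": [10,20,27,27,27],"drx": [0,0,0,0,0],"dry": [0,0,0,0,0],"drz": [0,0,0,0,0],"finger_gap": [0.05,0.05,0.05,0.05,0.05]}'; python3 - <<'E'
from h import *
print(bot.observe()["force"],goto([.5327,-.0543,.0815]))
E
```

```text
time: 5.65
eef_pos: [0.5324, -0.0548, 0.0859]
ee_rot: [[-1.0, 0.0, -0.001], [0.0, 1.0, 0.0], [0.001, 0.0, -1.0]]
force: [-0.3, 0.2, -0.8]
gripper_width: 0.0567
finger_force: 64.3
[-0.31938545  0.22548674 -0.75519733] [-0.00032809  0.00046734  0.00438489]
```

Now down gently until contact.

Converted, 0.004 m is 4, 0.003 m is 3.

```bash
python3 inch.py '{"tx": [0,0,0,0],"ty": [0.3,0.3,0.3,0.3],"tz": [2,3,4,4],"drx": [0,0,0,0],"dry": [0,0,0,0],"drz": [0,0,0,0],"finger_gap": [0.05,0.05,0.05,0.05]}'; python3 inch.py '{"tx": [0,0,0],"ty": [0,0,0],"tz": [1,2,2],"drx": [0,0,0],"dry": [0,0,0],"drz": [0,0,0],"finger_gap": [0.05,0.05,0.05]}'
```

```text
time: 6.05
eef_pos: [0.5325, -0.0544, 0.0822]
ee_rot: [[-1.0, -0.0, -0.0], [-0.0, 1.0, -0.0], [0.0, -0.0, -1.0]]
force: [-1.2, -0.4, -0.2]
gripper_width: 0.0567
finger_force: 64.3
time: 6.35
eef_pos: [0.5328, -0.0544, 0.0815]
ee_rot: [[-1.0, -0.0, 0.001], [-0.0, 1.0, -0.0], [-0.001, -0.0, -1.0]]
force: [-4.3, -0.3, 8.7]
gripper_width: 0.0568
finger_force: 65.5
```

```bash
cat > f.py <<'E'
from h import *
s=bot.observe();print("F",s["force"].round(1),"M",s["moment"].round(2),"yaw",np.degrees(np.arctan2(s["ee_rot"][1,1],s["ee_rot"][0,1])).round(1),"z",s["eef_pos"][2].round(4))
E
for i in 1; do python3 inch.py '{"tx": [0,0,0,0,0],"ty": [0,0,0,0,0],"tz": [0,0,0,0,0],"drx": [0,0,0,0,0],"dry": [0,0,0,0,0],"drz": [-0.8,-1.6,-2.4,-3.2,-3.2],"finger_gap": [0.05,0.05,0.05,0.05,0.05]}'; done; python3 f.py; python3 inch.py '{"tx": [0,0,0,0],"ty": [0,0,0,0],"tz": [0,0,0,0],"drx": [0,0,0,0],"dry": [0,0,0,0],"drz": [-0.8,-1.6,-2.4,-2.4],"finger_gap": [0.05,0.05,0.05,0.05]}'; python3 f.py
```

```text
time: 6.85
eef_pos: [0.5336, -0.0544, 0.0815]
ee_rot: [[-0.961, -0.277, 0.003], [-0.277, 0.961, -0.0], [-0.003, -0.001, -1.0]]
force: [0.2, 0.9, 5.3]
gripper_width: 0.0569
finger_force: 65.0
F [0.2 0.9 5.3] M [0.1  0.01 0.07] yaw 106.1 z 0.0815
time: 7.25
eef_pos: [0.5335, -0.0543, 0.0815]
ee_rot: [[-0.882, -0.471, 0.003], [-0.471, 0.882, 0.0], [-0.002, -0.001, -1.0]]
force: [-0.0, 0.8, 5.5]
gripper_width: 0.057
finger_force: 65.0
F [-0.   0.8  5.5] M [0.16 0.16 0.12] yaw 118.1 z 0.0815
```

```bash
for i in 1; do python3 inch.py '{"tx": [0,0,0,0],"ty": [0,0,0,0],"tz": [0.3,0.3,0.3,0.3],"drx": [0,0,0,0],"dry": [0,0,0,0],"drz": [-0.8,-1.6,-2.4,-2.4],"finger_gap": [0.05,0.05,0.05,0.05]}'; done; python3 f.py;  python3 inch.py '{"tx": [0,0,0,0],"ty": [0,0,0,0],"tz": [0,0,0,0],"drx": [0,0,0,0],"dry": [0,0,0,0],"drz": [-0.8,-1.6,-2.4,-2.4],"finger_gap": [0.05,0.05,0.05,0.05]}'; python3 f.py
```

```text
time: 7.65
eef_pos: [0.5334, -0.0542, 0.0814]
ee_rot: [[-0.765, -0.644, 0.003], [-0.644, 0.765, 0.001], [-0.002, -0.001, -1.0]]
force: [-1.3, 1.7, 8.4]
gripper_width: 0.0566
finger_force: 65.3
F [-1.3  1.7  8.4] M [0.3  0.41 0.1 ] yaw 130.1 z 0.0814
time: 8.05
eef_pos: [0.5327, -0.0544, 0.0801]
ee_rot: [[-0.615, -0.788, 0.0], [-0.788, 0.615, -0.0], [-0.0, -0.0, -1.0]]
force: [-0.4, -0.2, -0.8]
gripper_width: 0.0569
finger_force: 64.3
F [-0.4 -0.2 -0.8] M [-0.   -0.   -0.02] yaw 142.0 z 0.0801
```

Converted, 0.0003 m is 0.3, -8 degrees is -1.6.

```bash
python3 inch.py '{"tx": [0,0,0],"ty": [0,0,0],"tz": [0.3,0.3,0.3],"drx": [0,0,0],"dry": [0,0,0],"drz": [-0.8,-1.6,-1.6],"finger_gap": [0.05,0.05,0.05]}' >/dev/null; python3 f.py
```

```text
F [-0.1 -0.7 -0.4] M [ 0.03 -0.01 -0.01] yaw 149.9 z 0.0794
```

It dropped into the gap at about yaw 142. Let it down.

```bash
python3 inch.py '{"tx": [0,0,0,0,0],"ty": [0,0,0,0,0],"tz": [2,4,6,7,7],"drx": [0,0,0,0,0],"dry": [0,0,0,0,0],"drz": [0,0,0,0,0],"finger_gap": [0.05,0.05,0.05,0.05,0.05]}'; python3 f.py
```

```text
time: 8.85
eef_pos: [0.5325, -0.0544, 0.0726]
ee_rot: [[-0.5, -0.866, -0.0], [-0.866, 0.5, 0.0], [0.0, 0.0, -1.0]]
force: [-0.1, -0.2, -0.4]
gripper_width: 0.057
finger_force: 64.4
F [-0.1 -0.2 -0.4] M [ 0.02  0.13 -0.05] yaw 150.0 z 0.0726
```

```bash
python3 inch.py '{"tx": [0,0],"ty": [0,0],"tz": [0.7,0.7],"drx": [0,0],"dry": [0,0],"drz": [0,0],"finger_gap": [0.05,0.05]}'; python3 f.py
python3 inch.py '{"tx": [0,0,0,0,0,0,0],"ty": [0,0,0,0,0,0,0],"tz": [0.2,0.5,0.7,0.9,1.2,1.4,1.4],"drx": [0,0,0,0,0,0,0],"dry": [0,0,0,0,0,0,0],"drz": [1,2,3,4,5,6,6],"finger_gap": [0.05,0.05,0.05,0.05,0.05,0.05,0.05]}'; python3 f.py
```

```text
time: 9.05
eef_pos: [0.5325, -0.0544, 0.0725]
ee_rot: [[-0.5, -0.866, 0.0], [-0.866, 0.5, 0.0], [-0.0, -0.0, -1.0]]
force: [-1.8, 0.7, 4.1]
gripper_width: 0.0566
finger_force: 65.1
F [-1.8  0.7  4.1] M [0.13 0.56 0.03] yaw 150.0 z 0.0725
time: 9.75
eef_pos: [0.5334, -0.0547, 0.0717]
ee_rot: [[-0.867, -0.498, 0.002], [-0.498, 0.867, -0.001], [-0.002, -0.002, -1.0]]
force: [-1.1, -0.6, 6.5]
gripper_width: 0.0568
finger_force: 65.1
F [-1.1 -0.6  6.5] M [-0.02  0.27 -0.1 ] yaw 119.9 z 0.0717
```

Converted, 0.0012 m is 1.2, 0.0009 m is 0.9, 25 degrees is 5.

```bash
python3 inch.py '{"tx": [0,0,0,0,0,0],"ty": [0,0,0,0,0,0],"tz": [0.2,0.5,0.7,0.9,1.2,1.2],"drx": [0,0,0,0,0,0],"dry": [0,0,0,0,0,0],"drz": [1,2,3,4,5,5],"finger_gap": [0.05,0.05,0.05,0.05,0.05,0.05]}'; python3 f.py
```

```text
time: 10.35
eef_pos: [0.5336, -0.0546, 0.0703]
ee_rot: [[-0.996, -0.086, 0.002], [-0.086, 0.996, -0.001], [-0.002, -0.001, -1.0]]
force: [0.6, -0.5, 6.3]
gripper_width: 0.0568
finger_force: 65.0
F [ 0.6 -0.5  6.3] M [-0.09  0.03 -0.02] yaw 95.0 z 0.0703
```

Converted, 0.0004 m is 0.4, 0.0002 m is 0.2, 8 degrees is 1.6.

```bash
python3 inch.py '{"tx": [0,0,0],"ty": [0,0,0],"tz": [0.2,0.4,0.4],"drx": [0,0,0],"dry": [0,0,0],"drz": [0.8,1.6,1.6],"finger_gap": [0.05,0.05,0.05]}'; python3 f.py
```

```text
time: 10.65
eef_pos: [0.5336, -0.0547, 0.0699]
ee_rot: [[-0.999, 0.052, 0.002], [0.052, 0.999, -0.001], [-0.002, -0.001, -1.0]]
force: [0.7, -0.2, 4.2]
gripper_width: 0.0569
finger_force: 65.0
F [ 0.7 -0.2  4.2] M [-0.14 -0.   -0.07] yaw 87.0 z 0.0699
```

Continue to the firm stop (torque rise).

Converted, 0.0003 m is 0.3, 0.0002 m is 0.2, 6 degrees is 1.2.

```bash
python3 inch.py '{"tx": [0,0,0],"ty": [0,0,0],"tz": [0.2,0.3,0.3],"drx": [0,0,0],"dry": [0,0,0],"drz": [0.6,1.2,1.2],"finger_gap": [0.05,0.05,0.05]}'>/dev/null; python3 f.py;  python3 inch.py '{"tx": [0,0,0],"ty": [0,0,0],"tz": [0.2,0.2,0.2],"drx": [0,0,0],"dry": [0,0,0],"drz": [0.6,1,1],"finger_gap": [0.05,0.05,0.05]}'>/dev/null; python3 f.py
```

```text
F [ 0.1 -1.2  6.3] M [-0.19 -0.03 -0.01] yaw 81.0 z 0.0697
F [-4.  -3.   9.7] M [-0.44  0.68  0.88] yaw 76.2 z 0.0697
```

```bash
python3 inch.py '{"tx": [0,0,0],"ty": [0,0,0],"tz": [0,0,0],"drx": [0,0,0],"dry": [0,0,0],"drz": [0.4,0.6,0.6],"finger_gap": [0.05,0.05,0.05]}'>/dev/null; python3 f.py; python3 - <<'E'
from h import *
c=bot.read_camera("scene");cv2.imwrite("pics/s2.png",cv2.resize(c["img"][150:260,150:320],None,fx=4,fy=4,interpolation=cv2.INTER_CUBIC))
E
```

```text
F [-3.5 -3.   8.9] M [-0.75  0.5   1.88] yaw 73.3 z 0.0696
```

View pics/s2.png

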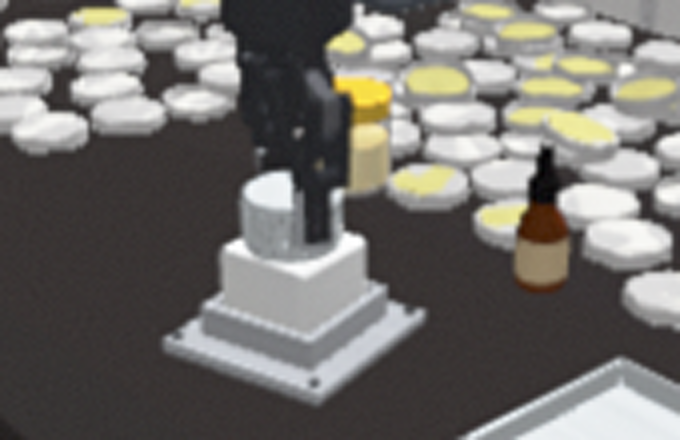

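The cap is on the shoulder and level, at the firm stop. Relax the torque and lift slowly.

Converted, -0.03 m is -30, -0.06 m is -60, -3 degrees is -0.6.

```bash
python3 inch.py '{"tx": [0,0,0,0,0,0,0,0],"ty": [0,0,0,0,0,0,0,0],"tz": [-1,-6,-13,-20,-30,-45,-60,-60],"drx": [0,0,0,0,0,0,0,0],"dry": [0,0,0,0,0,0,0,0],"drz": [-0.6,-0.6,-0.6,-0.6,-0.6,-0.6,-0.6,-0.6],"finger_gap": [0.05,0.05,0.05,0.05,0.05,0.05,0.05,0.05]}'; python3 f.py; python3 - <<'E'
from h import *
c=bot.read_camera("scene");cv2.imwrite("pics/s3.png",cv2.resize(c["img"][90:330,130:380],None,fx=2,fy=2))
print(goto([.5669,-.3037,.133]))
E
```

```text
time: 12.4
eef_pos: [0.5345, -0.0545, 0.1322]
ee_rot: [[-0.97, 0.243, 0.006], [0.243, 0.97, -0.0], [-0.006, 0.001, -1.0]]
force: [0.5, -0.6, -2.0]
gripper_width: 0.0568
finger_force: 67.8
F [ 0.5 -0.6 -2. ] M [ 0.01 -0.07  0.04] yaw 76.0 z 0.1322
[-0.09246808 -0.23383354 -0.00211367]
```

View pics/s3.png

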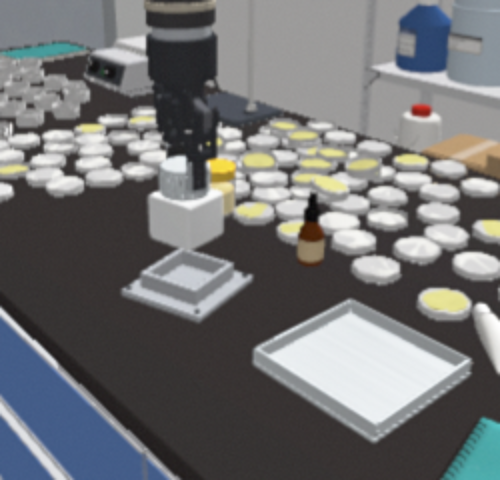

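```bash
python3 inch.py '{"tx": [-9,-23,-37,-51,-65,-79,-88,-92.5,-92.5,-92.5],"ty": [-24,-58,-94,-129,-164,-200,-222,-234,-234,-234],"tz": [0,0,0,0,0,0,0,0,0,0],"drx": [0,0,0,0,0,0,0,0,0,0],"dry": [0,0,0,0,0,0,0,0,0,0],"drz": [0,0,0,0,0,0,0,0,0,0],"finger_gap": [0.05,0.05,0.05,0.05,0.05,0.05,0.05,0.05,0.05,0.05]}'; python3 inch.py '{"tx": [0,0,0,0,0,0],"ty": [0,0,0,0,0,0],"tz": [20,40,55,60,62,62],"drx": [0,0,0,0,0,0],"dry": [0,0,0,0,0,0],"drz": [0,0,0,0,0,0],"finger_gap": [0.05,0.05,0.05,0.05,0.05,0.05]}'; python3 f.py
```

```text
time: 13.45
eef_pos: [0.5655, -0.3029, 0.1281]
ee_rot: [[-0.97, 0.242, -0.001], [0.242, 0.97, 0.001], [0.001, 0.001, -1.0]]
force: [0.4, 0.6, -1.5]
gripper_width: 0.0565
finger_force: 67.7
time: 14.05
eef_pos: [0.5661, -0.3032, 0.0673]
ee_rot: [[-0.971, 0.241, 0.001], [0.241, 0.971, -0.0], [-0.001, -0.0, -1.0]]
force: [-0.3, -0.3, -1.4]
gripper_width: 0.0568
finger_force: 67.8
F [-0.3 -0.3 -1.4] M [ 0.09  0.11 -0.02] yaw 76.1 z 0.0673
```

Converted, 0.0015 m is 1.5, 0.001 m is 1.

```bash
python3 inch.py '{"tx": [0,0,0,0],"ty": [0,0,0,0],"tz": [0.5,1,1.5,1.5],"drx": [0,0,0,0],"dry": [0,0,0,0],"drz": [0,0,0,0],"finger_gap": [0.05,0.05,0.05,0.05]}'; python3 f.py;  python3 inch.py '{"tx": [0,0,0],"ty": [0,0,0],"tz": [0.5,1,1],"drx": [0,0,0],"dry": [0,0,0],"drz": [0,0,0],"finger_gap": [0.05,0.05,0.05]}'; python3 f.py
```

```text
time: 14.45
eef_pos: [0.5663, -0.304, 0.0659]
ee_rot: [[-0.97, 0.242, 0.002], [0.242, 0.97, -0.0], [-0.002, -0.0, -1.0]]
force: [0.4, 2.3, 4.5]
gripper_width: 0.057
finger_force: 68.4
F [0.4 2.3 4.5] M [ 0.4   0.14 -0.  ] yaw 76.0 z 0.0659
time: 14.75
eef_pos: [0.5663, -0.304, 0.0658]
ee_rot: [[-0.97, 0.242, 0.002], [0.242, 0.97, -0.001], [-0.002, -0.0, -1.0]]
force: [-2.9, 2.2, 10.2]
gripper_width: 0.0569
finger_force: 69.2
F [-2.9  2.2 10.2] M [0.58 0.51 0.  ] yaw 76.0 z 0.0658
```

Standing on the floor with the cap pressed home; release and rise.

Converted, -0.12 m is -120, -0.1 m is -100.

```bash
python3 inch.py '{"tx": [0,0,0,0,0],"ty": [0,0,0,0,0],"tz": [0,0,0,0,0],"drx": [0,0,0,0,0],"dry": [0,0,0,0,0],"drz": [0,0,0,0,0],"finger_gap": [0.065,0.075,0.085,0.085,0.085]}'; python3 inch.py '{"tx": [0,0,0,0,50,100,100,100],"ty": [0,0,0,0,0,0,0,0],"tz": [-10,-30,-60,-100,-120,-120,-120,-120],"drx": [0,0,0,0,0,0,0,0],"dry": [0,0,0,0,0,0,0,0],"drz": [0,0,0,0,0,0,0,0],"finger_gap": [0.085,0.085,0.085,0.085,0.085,0.085,0.085,0.085]}'; python3 - <<'E'
from h import *
a=bot.read_camera("scene")["img"][130:360,170:430];b=bot.read_camera("top")["img"][130:245,225:425]
cv2.imwrite("pics/e.png",np.hstack([cv2.resize(a,(390,345)),cv2.resize(b,(400,345))]))
E
```

```text
time: 15.25
eef_pos: [0.5657, -0.3039, 0.0636]
ee_rot: [[-0.97, 0.242, -0.0], [0.242, 0.97, 0.0], [0.0, 0.0, -1.0]]
force: [0.3, -0.2, 0.1]
gripper_width: 0.0853
finger_force: 0.0
time: 16.05
eef_pos: [0.4679, -0.2796, 0.1853]
ee_rot: [[-0.97, 0.243, 0.002], [0.243, 0.97, -0.001], [-0.002, -0.0, -1.0]]
force: [0.5, -0.3, -0.5]
gripper_width: 0.0849
finger_force: 0.0
```

View pics/e.png

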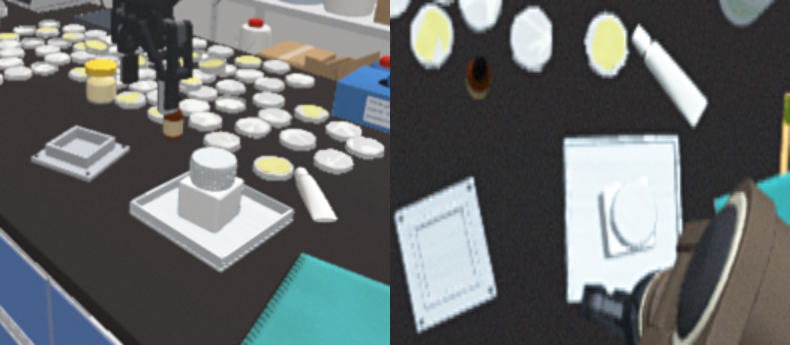

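The closed jar stands upright near the tray's centre, about (210,205) in the left panel and (632,215) in the right. The gripper is clear and the bystanders are in place.

```bash
python3 -c "
from cell import bot
print(bot.close_job())"
```

```text
the job is handed in; nothing more can be done
None
```

The cap is screwed down to its firm stop and the closed jar stands upright near the centre of the tray, with the gripper clear and the bystanders in place; I handed the job in at about 16 s of the 58 s allowed, and no verdict came back.

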